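# Close the flux jar on the soldering bench

## Robot

A 6-joint arm with a two-finger parallel gripper is mounted at the origin on the work surface. World frame = base frame: x ahead of the robot, y to its left, z up, the work surface at z = 0. Lengths are in m, angles in rad, forces in N, time in s.
With the tool pointing down it reaches from about 0.375 to 0.9 m from the base axis. Payload 3.1 kg.
Tool frame: the origin (TCP) lies between the finger pads; the fingertips stand 8 mm ahead of it and the grasp point (between the pads) lies 11 mm behind it; z points along the fingers, y is the line along which they close (so a half turn about z gives the same grasp; the last joint's range is limited). The gripper opens to 87 mm and grips with 3 to 60 N. Pads are 19 mm wide; open, the fingers measure 117 mm over their backs; the gripper's body (75 mm by 190 mm) begins 51 mm behind the grasp point.
Start: joints at [-1.306, 0.527, 1.433, -0, 1.181, -0.178], TCP at [0.268, -0.564, 0.195] pointing down, gripper open.
Joint ranges: [-3.08, 3.08], [-0.75, 2.2], [0.22, 2.44], [-1.43, 4.57], [0, 2.65], [-2.85, 2.85]. Speed limits (rad/s): [2.79, 2.79, 3.14, 3.14, 3.14, 3.14].

## Interface

Orientations are given as a unit quaternion [x, y, z, w].
In Python, from rig import robot, vision, job gives the robot as it stands.
- The arm moves only by the shell command python3 -m handwheel 'ROWS' [OPENING] [FORCE]. ROWS is JSON, a list of rows, each a list of 4 numbers: the shift along the tool's x, y, z as a fraction of full scale, then the turn about the tool's z as a fraction of full scale. A call has 1 to 20 rows; each row is the pose to reach, as a shift and turn from the pose commanded when the call began, along the tool's axes at that moment, turning the shorter way round; what a row does not reach only later rows make up. Full scale, the value 1, is 300 mm for a shift and 2 pi rad for a turn. A row lasts 1/12 s, in which the tool goes at most 41.7 mm and 7.16 degrees, less where a joint would pass 70% of its speed; a pose out of reach is approached as far as the arm can. A call with a number of a shift or a turn outside -1 to 1 is refused whole. A call with a gripper value outside its range is refused whole. OPENING is the opening in per cent of the stroke, from 0 (shut) to 100 (fully open), set as the call begins (- or left out, the last holds). The fingers move at their own pace and stop on an object; FORCE is the grip in N (left out, the last holds). Time passes only in rows, so rows that repeat a pose let the fingers close. It gives the time, the measured TCP pose, the force, the opening and the grip force at its end, in the units of the state.
- robot.get_obs(): the state, without advancing time (a new reading comes with each control period).
- vision.camera(name): name is "side" or "top"; returns a dict with "frame" (480x640x3 uint8, red, green, blue), "K" (3x3 intrinsics, pixels), "k1" (the pictures are not rectified: a ray, as slopes to the right and down, at radius r is drawn at 1 + k1 r^2 times it, then the intrinsics apply), "cam_to_world" (4x4, takes a point from camera to world coordinates). Camera axes: x right, y down, z forward; pixel columns grow to the right and rows downward; lengths in m; the calibration is good to about 2 mm. A picture is of the moment at which its call begins. There is no depth.
- job.hand_in(): hands the job in; it is judged then, once.
Trained networks look in the newest picture that a camera, given by its name, has taken for a name from the list of things; names that differ only in an ending like _2 or _b are one class to them, and where a whole thing is asked for, a point or a joint stands for the part that bears it (a point fixed in the world has none). Each returns a list of dicts, best first, with "conf" (0 to 1); they miss things now and then, are a little off and sometimes report something else, mostly with a low value. They report only what shows in the picture. A call takes as long as a camera call. They do not tell look-alikes from the thing itself.
- vision.look_for(camera, label): "point" ([row, column] in pixels, amid what is visible of it).
- vision.outline_of(camera, label): "mask" (480x640 bool, what is visible of it) and "point" ([row, column] in pixels, amid what is visible of it).
The state is a dict: "time": time; "q": joint angles; "joint_velocities": joint speeds; "joint_torque": joint torques, N m; "position": TCP position; "tool_rot": TCP orientation; "ft_force": force on the tool from outside, world axes, zero at the start; "moment": the same for the moment, N m; "grip_width": finger opening in m; "grip_force": force on a finger pad.
Only numpy, scipy, OpenCV 4.12 (cv2) and the standard library are available. Lean on these libraries where they do the work, as an engineer would, in place of code of your own. Each camera call takes 0.05 s, during which the arm holds its last target. There are 200 camera calls.

## Task

The wide-mouthed flux jar on the bench stands open. Pick up the larger of the two turned wooden stoppers by its knob, lower its tapered end into the neck of that jar and let go only once the taper is inside, so that the stopper ends upright, fully home with its collar resting on the rim. Leave the jar standing where it is, and leave the tall narrow-necked bottle and the small stopper alone.

Things in the scene. Friction and masses are not known exactly. Their poses are not given: they have to be found in the camera images.
- stopper: The larger wooden stopper, loose, about 0.12 kg, standing upright on the bench on its narrow end. Round, 78 mm tall. Origin at the centre of its underside, z axis up along it. From the underside up: tapered plug, 34 mm diameter at the foot widening to 50 mm at 30 mm height; flat collar 72 mm diameter from 30 to 38 mm; cylindrical knob 30 mm diameter from 38 to 78 mm, the part to grip from above.
- jar: The wide-mouthed squat jar of white glazed stoneware, loose, about 0.7 kg, standing open and upright. Origin at the centre of its underside, z up. Body 110 mm diameter, 105 mm tall to the rim; round straight neck, outer diameter 66 mm, inner diameter 56 mm, in the top 18 mm, wider below. With the stopper home its origin lies on the jar's axis 75 mm above the jar's origin.
- small_stopper: The smaller wooden stopper, same shape and wood, 52 mm tall, collar 38 mm diameter, knob 20 mm diameter, loose, standing on the bench. Origin at the centre of its underside. It belongs to the bottle; leave it.
- bottle: The tall narrow-necked bottle of white glazed stoneware, loose and open: 145 mm tall, body 72 mm diameter, neck 38 mm outer diameter. Origin at the centre of its underside. Leave it.
Things that resemble listed ones, but are neither listed nor needed, are in the scene too. Leave any blue or purple look-alike of the stopper alone. What is shaped like the jar but blue is not meant.

How it is judged:
By the outcome, as a careful person would: the job done as asked, in the order asked, and still so for the second after the job is handed in, with the robot touching nothing.
It also fails if it takes over 40 s, if anything falls off the work surface, if the arm or the gripper's body presses on something with over 40 N, if the wrist force passes 120 N, or if a joint passes its speed limit or range.

## Working session

There is one attempt and no reset: what is moved stays moved. The work goes in short steps, Python scripts to look and compute and a shell command to move; the robot and the scene stay as the last step left them, time stands still between calls to the robot, and variables do not carry over. Pictures are saved under pics/ and viewed, at most 10 in all, crops included, and the job is handed in when it is done.

```bash
mkdir -p pics; cat > h.py <<'E'
import numpy as np, cv2
from rig import robot, vision, job
def ray(c,p):
    K=np.array(c["K"]); T=np.array(c["cam_to_world"])
    d=np.array([(p[1]-K[0,2])/K[0,0],(p[0]-K[1,2])/K[1,1]]); s=d.copy()
    for _ in range(20): s=d/(1+c["k1"]*(s@s))
    return T[:3,3],T[:3,:3]@np.r_[s,1]
def at_z(c,p,z):
    o,r=ray(c,p); return o+r*(z-o[2])/r[2]
def proj(c,P):
    K=np.array(c["K"]); T=np.array(c["cam_to_world"])
    q=T[:3,:3].T@(np.array(P)-T[:3,3]); s=q[:2]/q[2]; s=s*(1+c["k1"]*(s@s))
    return [K[1,1]*s[1]+K[1,2],K[0,0]*s[0]+K[0,2]]
E
python3 - <<'E'
from h import *
for n in("top","side"):
    c=vision.camera(n); cv2.imwrite(f"pics/{n}0.png",c["frame"][:,:,::-1])
    print(n,np.round(c["cam_to_world"],3).tolist(),c["k1"],np.array(c["K"])[0,0])
    for l,z in(("stopper",.06),("jar",.105),("small_stopper",.04),("bottle",.145)):
        for d in vision.look_for(n,l): print(n,l,round(d["conf"],2),np.round(d["point"]),np.round(at_z(c,d["point"],z),3))
o=robot.get_obs(); print(o["position"],o["tool_rot"],o["grip_width"],o["time"])
E
```

```text
top [[-0.013, -0.992, 0.122, 0.411], [-1.0, 0.012, -0.007, 0.032], [0.005, -0.122, -0.992, 0.926], [0.0, 0.0, 0.0, 1.0]] -0.14910617571661622 554.071912626641
top stopper 0.92 [291. 244.] [0.457 0.141 0.06 ]
top stopper 0.92 [285. 180.] [0.468 0.244 0.06 ]
top stopper 0.84 [261. 313.] [0.502 0.034 0.06 ]
top stopper 0.46 [292. 437.] [ 0.45 -0.16  0.06]
top jar 0.95 [352. 394.] [ 0.361 -0.084  0.105]
top jar 0.71 [188. 416.] [ 0.608 -0.125  0.105]
top small_stopper 0.72 [292. 438.] [ 0.452 -0.167  0.04 ]
top bottle 0.8 [187. 258.] [0.602 0.113 0.145]
side [[1.0, -0.022, -0.005, 0.513], [-0.012, -0.721, 0.692, -0.454], [-0.018, -0.692, -0.721, 0.493], [0.0, 0.0, 0.0, 1.0]] -0.091167827278247 441.3420786458823
side stopper 0.79 [221. 323.] [ 0.511 -0.003  0.06 ]
side stopper 0.61 [173. 289.] [0.458 0.111 0.06 ]
side stopper 0.6 [136. 301.] [0.476 0.217 0.06 ]
side jar 0.9 [287. 202.] [ 0.375 -0.151  0.105]
side jar 0.68 [306. 417.] [ 0.61  -0.183  0.105]
side small_stopper 0.88 [337. 278.] [ 0.456 -0.177  0.04 ]
side bottle 0.59 [168. 395.] [0.607 0.007 0.145]
[ 0.26837897 -0.56440325  0.19483285] [ 9.75477733e-01  2.20098139e-01 -3.11189147e-06 -2.58744876e-05] 0.08720378449650808 0.5
```

View pics/top0.png

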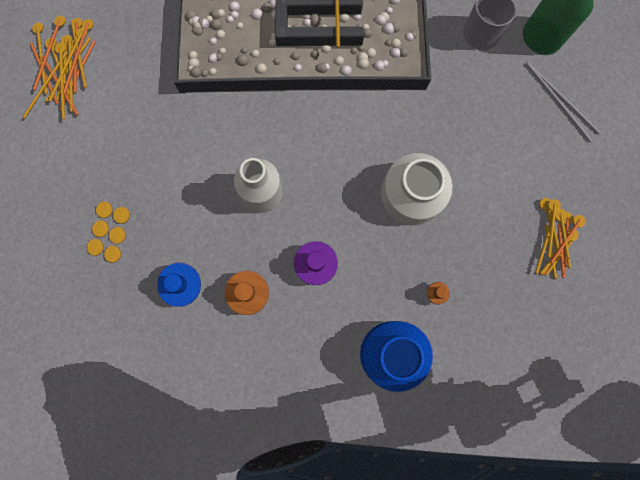

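View pics/side0.png

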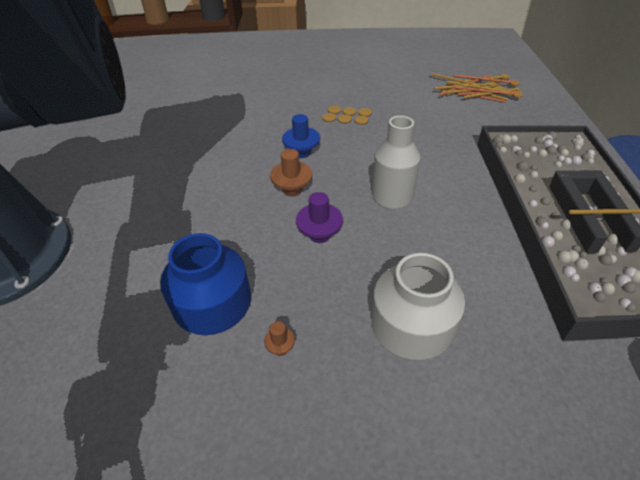

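Candidates for "stopper": orange (291,246), blue (285,180) and purple (262,315) in the top picture. The orange wooden one fits, since blue and purple are excluded and the small one is at (292,437). For the jar, the white one at (188,416) fits and the blue one at (352,394) doesn't. I'll confirm this in a crop and fit positions.

```bash
cat >> h.py <<'E'
from scipy.optimize import minimize
def sil(c,rings,S=4):
    m=np.zeros((480*S,640*S),np.uint8); t=np.linspace(0,2*np.pi,60)
    for (a,b) in zip(rings[:-1],rings[1:]):
        P=[proj(c,(x+r*np.cos(k),y+r*np.sin(k),z)) for (x,y,r,z) in(a,b) for k in t]
        h=cv2.convexHull(np.array([[p[1]*S,p[0]*S] for p in P],np.float32)).astype(np.int32)
        cv2.fillConvexPoly(m,h,1)
    return m
def fit(c,mask,prof,x0,S=4):
    M=cv2.resize(mask.astype(np.uint8),None,fx=S,fy=S,interpolation=cv2.INTER_NEAREST)
    f=lambda v:1-(lambda s:(s&M).sum()/(s|M).sum())(sil(c,[(v[0],v[1],r,z) for r,z in prof],S))
    o=minimize(f,x0,method="Nelder-Mead",options=dict(initial_simplex=[x0,np.add(x0,[.01,0]),np.add(x0,[0,.01])],maxiter=50,xatol=2e-4,fatol=1e-4))
    return np.round(o.x,4),1-o.fun
ST=[(.017,0),(.025,.03),(.036,.03),(.036,.038),(.015,.038),(.015,.078)]
JR=[(.055,0),(.055,.06),(.033,.087),(.033,.105)]
E
python3 - <<'E'
from h import *
for n,ps,pj in(("top",(291,246),(188,416)),("side",(173,290),(306,417))):
    c=vision.camera(n)
    for l,p,pr,x0 in(("stopper",ps,ST,(.457,.125)),("jar",pj,JR,(.61,-.14))):
        for d in vision.outline_of(n,l):
            if np.hypot(*np.subtract(d["point"],p))<15: print(n,l,fit(c,d["mask"],pr,x0),d["mask"].sum())
    if n=="top":
        f=c["frame"][:,:,::-1]
        a=cv2.resize(f[235:335,140:340],None,fx=4,fy=4,interpolation=2)[:300]
        b=cv2.resize(f[140:240,370:470],None,fx=3,fy=3,interpolation=2)
        cv2.imwrite("pics/crop.png",np.hstack([cv2.resize(f[235:310,150:275],(500,300),interpolation=2),b]))
E
```

```text
top stopper (array([0.4555, 0.1411]), np.float64(0.963518490102808)) 1593
top jar (array([ 0.6235, -0.1393]), np.float64(0.9725217177006962)) 3959
side stopper (array([0.4596, 0.1399]), np.float64(0.9374691828410059)) 1316
side jar (array([ 0.6264, -0.1355]), np.float64(0.9484215275940937)) 7629
```

View pics/crop.png

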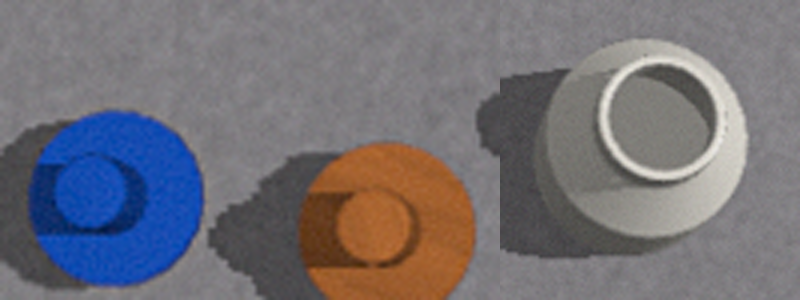

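The crop confirms it: orange wooden stopper with knob at top px (292,243), and open white jar with rim centre at about (180,424). Moving over the stopper, in two calls.

```bash
python3 -m handwheel '[[0.789,-0.926,0,0.0705],[0.789,-0.926,0,0.0705],[0.789,-0.926,0,0.0705],[0.789,-0.926,0,0.0705],[0.789,-0.926,0,0.0705],[0.789,-0.926,0,0.0705],[0.789,-0.926,0,0.0705],[0.789,-0.926,0,0.0705],[0.789,-0.926,0,0.0705],[0.789,-0.926,0,0.0705],[0.789,-0.926,0,0.0705],[0.789,-0.926,0,0.0705],[0.789,-0.926,0,0.0705]]' 65
python3 - <<'E'
from h import *
c=vision.camera("side"); 
c=vision.camera("top"); print(at_z(c,(291.75,243.25),.078),at_z(c,(179.7,424.2),.105))
o=robot.get_obs(); print(o["position"],o["tool_rot"],o["q"],o["time"])
E
```

```text
time: 1.88
position: [0.3633, -0.2135, 0.1951]
tool_rot: [1.0, -0.0, 0.0, 0.001]
ft_force: [-0.8, -0.0, -0.5]
grip_width: 0.0567
grip_force: 0.0
[0.45464203 0.1411457  0.078     ] [ 0.62079656 -0.13799498  0.105     ]
[ 0.36294928 -0.21342565  0.19489389] [ 9.99999749e-01 -6.07075214e-04  1.97327152e-04  3.06430547e-04] [-7.98233578e-01  2.52990243e-01  1.91813801e+00 -1.76506126e-04
  9.69750149e-01  7.73876662e-01] 1.9833
```

```bash
python3 -m handwheel '[[0.314,-1,0,0],[0.314,-1,0,0],[0.314,-1,0,0],[0.314,-1,0,0],[0.314,-1,0,0],[0.314,-1,0,0],[0.314,-1,0,0],[0.314,-1,0,0],[0.314,-1,0,0],[0.314,-1,0,0]]'
python3 -m handwheel '[[0,-0.18,0,0],[0,-0.18,0,0],[0,-0.18,0.1,0],[0,-0.18,0.18,0],[0,-0.18,0.2,0],[0,-0.18,0.2,0],[0,-0.18,0.2,0]]'
python3 - <<'E'
from h import *
c=vision.camera("top"); cv2.imwrite("pics/top1.png",c["frame"][150:390,80:400,::-1].repeat(2,0).repeat(2,1))
c=vision.camera("side"); cv2.imwrite("pics/side1.png",c["frame"][60:300,160:480,::-1].repeat(2,0).repeat(2,1))
print(robot.get_obs()["position"])
E
```

```text
time: 2.82
position: [0.4573, 0.0883, 0.1946]
tool_rot: [1.0, 0.001, -0.0, 0.0]
ft_force: [-0.4, 0.0, -0.4]
grip_width: 0.0563
grip_force: 0.0
time: 3.4
position: [0.4572, 0.1409, 0.1351]
tool_rot: [1.0, -0.001, -0.0, 0.0]
ft_force: [0.2, 0.1, 0.2]
grip_width: 0.0562
grip_force: 0.0
[0.45804263 0.14142599 0.13599056]
```

View pics/side1.png

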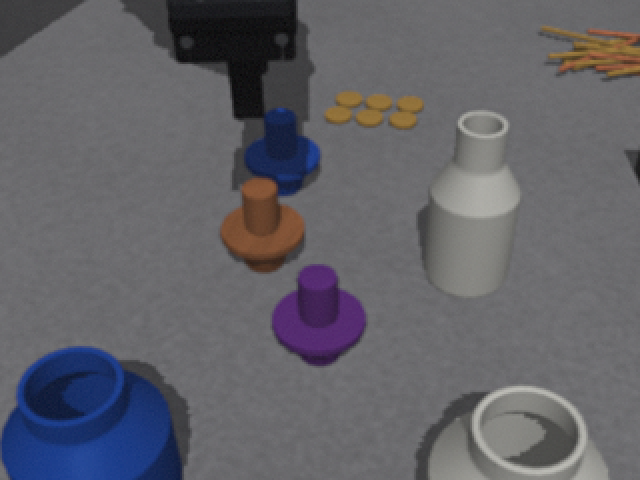

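The gripper is in line above the orange stopper (crop knob at (260,188)), with clear room around the neighbours. I'll descend and grip.

```bash
python3 -m handwheel '[[0,0,0.08,0],[0,0,0.15,0],[0,0,0.2,0],[0,0,0.24,0],[0,0,0.26,0],[0,0,0.275,0],[0,0,0.275,0],[0,0,0.275,0]]'
python3 -m handwheel '[[0,0,0,0],[0,0,0,0],[0,0,0,0],[0,0,0,0],[0,0,0,0],[0,0,0,0],[0,0,0,0],[0,0,0,0]]' 20 20
```

```text
time: 4.17
position: [0.4575, 0.1422, 0.053]
tool_rot: [1.0, 0.0, 0.001, -0.0]
ft_force: [-0.3, 0.9, -0.2]
grip_width: 0.0568
grip_force: 0.0
time: 4.83
position: [0.4568, 0.1422, 0.0523]
tool_rot: [1.0, 0.0, -0.0, 0.0]
ft_force: [0.0, -0.8, -0.6]
grip_width: 0.0185
grip_force: 0.0
```

```bash
python3 - <<'E'
from h import *
a=vision.camera("side")["frame"][60:300,160:480,::-1]; b=vision.camera("top")["frame"][200:360,80:340,::-1]
cv2.imwrite("pics/g2.png",np.hstack([cv2.resize(a[:150,:200],(400,300)),cv2.resize(b,(400,300))]))
o=robot.get_obs();print(o["grip_width"],o["grip_force"],o["position"])
E
```

```text
0.017852497105070555 0.0 [0.45675012 0.14219985 0.05230493]
```

View pics/g2.png

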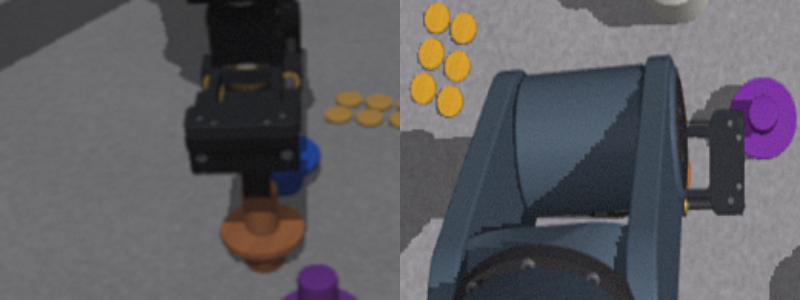

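```bash
python3 - <<'E'
from h import *
o=robot.get_obs(); 
a=vision.camera("side"); f=a["frame"][:,:,::-1].copy()
def cr(p): return np.round([(p[1]-160)*2,(p[0]-60)*2])
for P in [(.457,.142,.044),(.457,.12,.044),(.457,.14,.078),(.457,.14,.038),(.457,.104,.034),(.457,.14,0)]: print(P,cr(proj(a,P)))
cv2.imwrite("pics/g3.png",cv2.resize(f[90:210,220:360],None,fx=5,fy=5,interpolation=2))
print(o["position"],o["tool_rot"],o["q"])
E
```

```text
(0.457, 0.142, 0.044) [259. 219.]
(0.457, 0.12, 0.044) [258. 235.]
(0.457, 0.14, 0.078) [256. 186.]
(0.457, 0.14, 0.038) [259. 226.]
(0.457, 0.104, 0.034) [258. 257.]
(0.457, 0.14, 0) [262. 261.]
[0.45675012 0.14219985 0.05230493] [ 9.99999909e-01  4.23239603e-04 -4.76265631e-05 -2.49297644e-06] [6.76397173e-02 5.77074089e-01 1.91889354e+00 1.88982313e-05
 6.45719729e-01 1.63757447e+00]
```

View pics/g3.png

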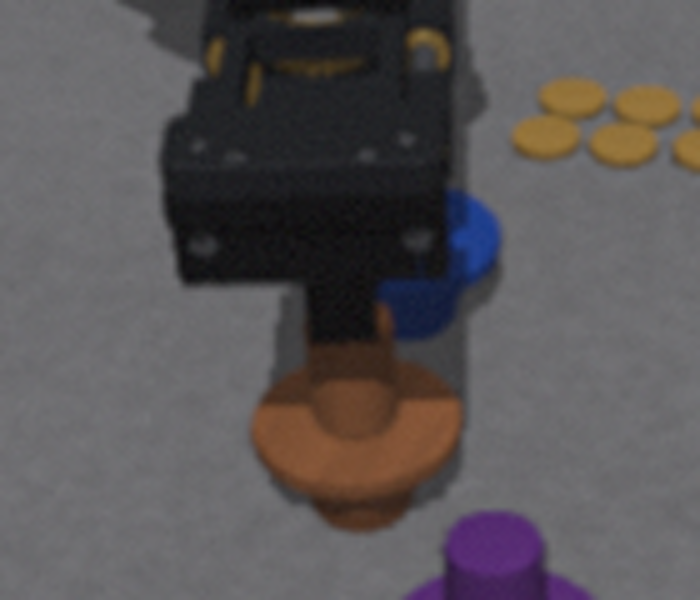

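```bash
python3 - <<'E'
from h import *
t=vision.camera("top"); a=vision.camera("side")
print(robot.get_obs()["ft_force"])
for z in (.1,.12,.14,.16,.18,.2): print(z,at_z(t,(285.6,305.5),z)[:2],at_z(t,(285.6,281.5),z)[1],"side bot",at_z(a,(146.6,282.8),z)[:2],"side upper edge",at_z(a,(123,281),z)[:2], "finger",at_z(a,(158,289),z-.06)[:2])
E
```

```text
[-0.09729436  0.08423272 -0.10605934]
0.1 [0.46165321 0.04529595] 0.08109585428436974 side bot [0.45123599 0.12643021] side upper edge [0.44459721 0.19613563] finger [0.45450254 0.17962911]
0.12 [0.4604182  0.04498328] 0.07991600909800721 side bot [0.45436039 0.09690903] side upper edge [0.44805938 0.16306804] finger [0.45706903 0.15166891]
0.14 [0.4591832  0.04467061] 0.07873616391164466 side bot [0.4574848  0.06738784] side upper edge [0.45152155 0.13000046] finger [0.45963552 0.12370871]
0.16 [0.45794819 0.04435794] 0.07755631872528213 side bot [0.46060921 0.03786665] side upper edge [0.45498372 0.09693287] finger [0.46220201 0.09574852]
0.18 [0.45671318 0.04404526] 0.07637647353891958 side bot [0.46373362 0.00834546] side upper edge [0.45844588 0.06386529] finger [0.4647685  0.06778832]
0.2 [0.45547818 0.04373259] 0.07519662835255704 side bot [ 0.46685802 -0.02117572] side upper edge [0.46190805 0.0307977 ] finger [0.46733499 0.03982812]
```

Both views agree: the body's underside is at z≈0.155 rather than the expected 0.114, so the fingers are really about 40 mm higher than reported. They closed above the knob and the stopper is untouched. I'll reopen and go down in stages.

```bash
python3 -m handwheel '[[0,0,0,0],[0,0,0,0],[0,0,0,0],[0,0,0,0],[0,0,0,0],[0,0,0,0]]' 65
python3 -m handwheel '[[0,0,0.03,0],[0,0,0.06,0],[0,0,0.08,0],[0,0,0.09,0],[0,0,0.1,0],[0,0,0.1,0],[0,0,0.1,0]]'
python3 - <<'E'
from h import *
o=robot.get_obs(); a=vision.camera("side"); f=a["frame"][:,:,::-1].copy()
cv2.imwrite("pics/g4.png",cv2.resize(f[90:210,220:360],None,fx=5,fy=5,interpolation=2))
for P in [(.457,.1,.05),(.457,.1,.045)]: p=proj(a,P); print((p[1]-220)*5,(p[0]-90)*5)
E
```

```text
time: 5.58
position: [0.4567, 0.1422, 0.0524]
tool_rot: [1.0, 0.0, -0.0, 0.0]
ft_force: [-0.2, 0.5, 0.8]
grip_width: 0.0493
grip_force: 0.0
time: 6.17
position: [0.4567, 0.1422, 0.0221]
tool_rot: [1.0, 0.0, -0.0, 0.0]
ft_force: [0.4, 0.5, -0.4]
grip_width: 0.0566
grip_force: 0.0
340.3664000646174 461.131004721218
341.49700460491744 473.33584180456484
```

View pics/g4.png

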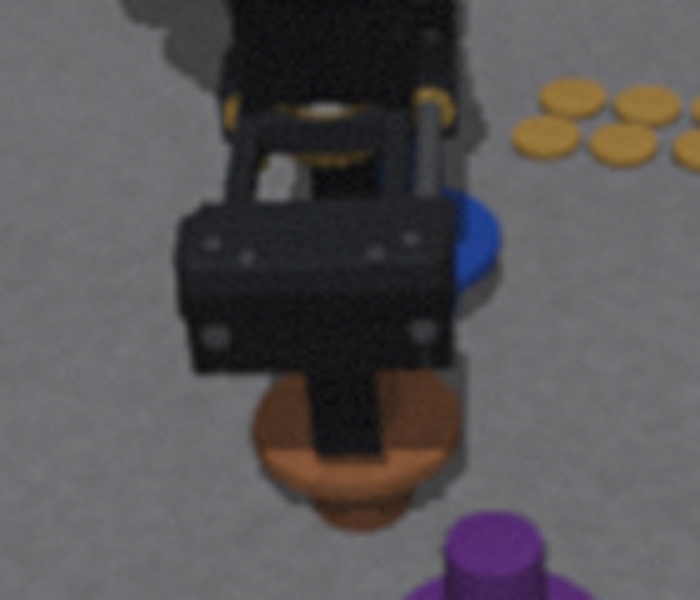

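The finger straddles the knob with its tip at about z=0.05 (crop row 460). Gripping now.

```bash
python3 -m handwheel '[[0,0,0.008,0],[0,0,0.008,0],[0,0,0.008,0],[0,0,0.008,0],[0,0,0.008,0],[0,0,0.008,0],[0,0,0.008,0]]' 20 25
python3 -m handwheel '[[0,0,0,0],[0,0,-0.05,0],[0,0,-0.1,0],[0,0,-0.2,0],[0,0,-0.3,0],[0,0,-0.4,0],[0,0,-0.4,0],[0,0,-0.4,0]]'
```

```text
time: 6.8
position: [0.4569, 0.1422, 0.0201]
tool_rot: [1.0, 0.0, 0.0, -0.0]
ft_force: [-0.4, -0.0, 1.1]
grip_width: 0.0291
grip_force: 25.0
time: 7.47
position: [0.4578, 0.1423, 0.1413]
tool_rot: [1.0, 0.0, 0.002, -0.0]
ft_force: [-0.4, 0.9, -1.6]
grip_width: 0.0292
grip_force: 25.0
```

```bash
python3 -m handwheel '[[0,0,-0.1,0],[0.1,0.16,-0.1,0],[0.2,0.33,-0.1,0],[0.3,0.5,-0.1,0],[0.4,0.67,-0.1,0],[0.48,0.82,-0.1,0],[0.53,0.9,-0.1,0],[0.55,0.934,-0.1,0],[0.55,0.934,-0.1,0],[0.55,0.934,-0.1,0],[0.55,0.934,-0.1,0],[0.55,0.934,-0.1,0]]'
python3 - <<'E'
from h import *
o=robot.get_obs();print(o["position"],o["grip_width"])
a=vision.camera("side"); f=a["frame"][:,:,::-1].copy()
for d in vision.outline_of("side","jar"): print("jar",d["conf"],d["point"],fit(a,d["mask"],JR,(.61,-.14)) if abs(d["point"][1]-417)<30 else"")
hsv=cv2.cvtColor(f,cv2.COLOR_BGR2HSV); m=cv2.inRange(hsv,(5,100,40),(20,255,255))
n,l,s,ct=cv2.connectedComponentsWithStats(m); print(s[(s[:,4]>80)].tolist())
z=o["position"][2]-.02
P=[proj(a,(o["position"][0],o["position"][1],z)),proj(a,(.623,-.138,.105))]; print(P)
cv2.imwrite("pics/j1.png",cv2.resize(f[180:380,320:520],None,fx=3,fy=3,interpolation=2))
E
```

```text
time: 8.47
position: [0.62, -0.1371, 0.1674]
tool_rot: [1.0, 0.0, -0.003, -0.001]
ft_force: [-1.0, -0.1, -0.6]
grip_width: 0.0292
grip_force: 25.0
[ 0.6200081  -0.13707291  0.16736484] 0.029198343517719876
jar 0.98 [282.3, 203.3] 
jar 0.58 [310.8, 417.7] (array([ 0.6267, -0.1372]), np.float64(0.9514113621231594))
[[0, 0, 640, 480, 297014], [85, 0, 220, 39, 5671], [500, 74, 19, 12, 103], [497, 86, 25, 12, 177], [415, 104, 16, 44, 86], [323, 106, 18, 16, 170], [338, 108, 18, 15, 166], [355, 108, 17, 16, 174], [404, 124, 18, 16, 128], [478, 141, 16, 22, 120], [417, 172, 11, 16, 82], [397, 194, 71, 66, 2062], [568, 208, 72, 7, 357], [265, 322, 30, 34, 716]]
[[np.float64(247.55134988602956), np.float64(425.03374195376966)], [np.float64(273.4457896033642), np.float64(422.1614128849517)]]
```

View pics/j1.png

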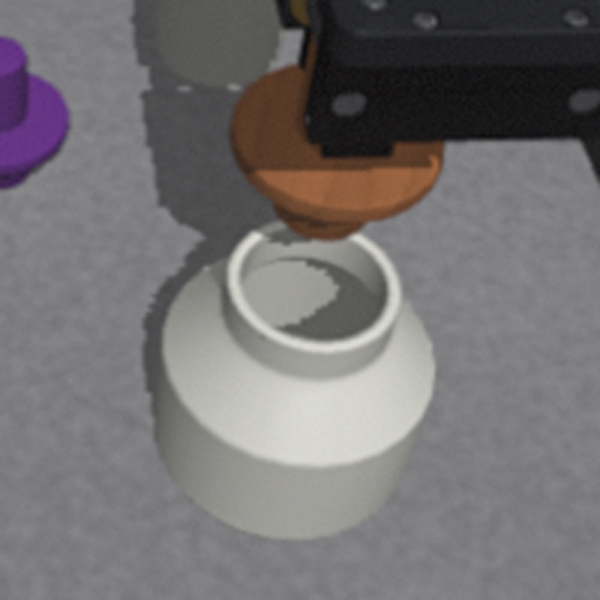

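The stopper hangs level above the white jar, with its foot at crop (322,222) and the rim centre at about (314,285). Averaging both views, the target is (0.624,-0.138). I'll lower it partly and check.

```bash
python3 -m handwheel '[[0.006,0,0,0],[0.006,0,0,0],[0.006,0,0.04,0],[0.006,0,0.08,0],[0.006,0,0.12,0],[0.006,0,0.15,0],[0.006,0,0.15,0],[0.006,0,0.15,0],[0.006,0,0.15,0]]'
python3 - <<'E'
from h import *
o=robot.get_obs();print(o["position"],o["tool_rot"])
a=vision.camera("side"); f=a["frame"][:,:,::-1].copy()
t=vision.camera("top")["frame"][:,:,::-1]
cv2.imwrite("pics/j2.png",np.hstack([cv2.resize(f[200:340,360:480],(480,560),interpolation=2),cv2.resize(t[130:250,370:470],(320,560))]))
E
```

```text
time: 9.32
position: [0.6241, -0.138, 0.1248]
tool_rot: [1.0, 0.0, 0.0, 0.0]
ft_force: [0.9, 0.4, -0.6]
grip_width: 0.0293
grip_force: 25.0
[ 0.62405386 -0.13804339  0.12483888] [9.99999931e-01 3.58034633e-04 9.81679810e-05 2.09831398e-05]
```

View pics/j2.png

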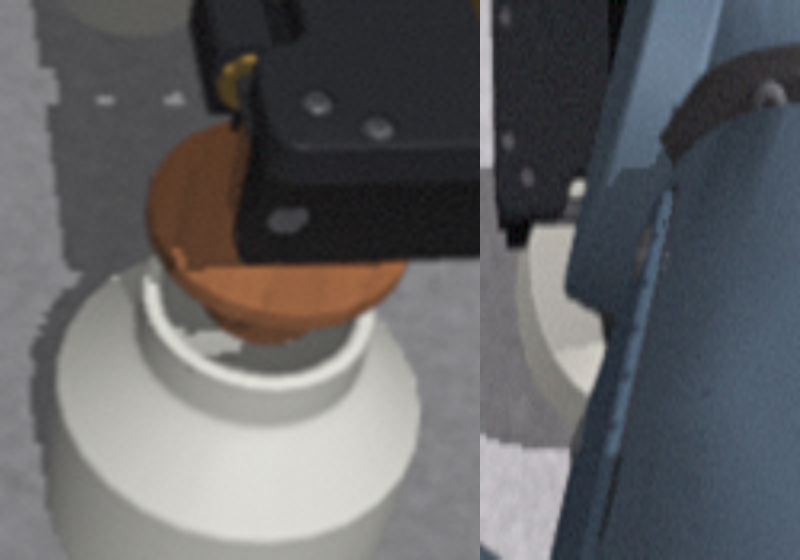

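```bash
python3 -m handwheel '[[0,0,0.015,0],[0,0,0.03,0],[0,0,0.045,0],[0,0,0.055,0],[0,0,0.055,0],[0,0,0.055,0]]'
python3 - <<'E'
from h import *
o=robot.get_obs(); a=vision.camera("side"); f=a["frame"][:,:,::-1].copy()
hsv=cv2.cvtColor(f,cv2.COLOR_BGR2HSV); m=cv2.inRange(hsv,(5,100,40),(20,255,255)); m[:, :390]=0; m[:200]=0; m[340:]=0
n,l,s,ct=cv2.connectedComponentsWithStats(m); k=1+np.argmax(s[1:,4]); m=l==k; r,c=np.nonzero(m)
print(o["position"],o["ft_force"],"wood rows",r.min(),r.max(),"cols",c.min(),c.max(), "lowest col",c[r==r.max()].mean())
z=o["position"][2]-.02
for dy in(-.004,0,.004):
  for dz in (0,.005):
    s=sil(a,[(.624,-.138+dy,R,z+dz+h) for R,h in ST[:4]]); R,C=np.nonzero(s); print(dy,dz,R.max()/4,C.min()/4,C.max()/4)
E
```

```text
time: 9.92
position: [0.6236, -0.1378, 0.108]
tool_rot: [1.0, 0.0, -0.0, -0.0]
ft_force: [-0.0, 0.1, -2.1]
grip_width: 0.0291
grip_force: 25.0
[ 0.6235792  -0.13778572  0.10801923] [-0.01716214  0.10585111 -2.11337484] wood rows 242 292 cols 395 455 lowest col 427.0
-0.004 0 297.25 392.75 459.5
-0.004 0.005 294.5 393.25 460.5
0 0 294.25 392.25 458.75
0 0.005 291.75 392.75 459.75
0.004 0 291.5 391.75 458.0
0.004 0.005 289.0 392.25 459.0
```

```bash
python3 -m handwheel '[[0,0,0.01,0],[0,0,0.02,0],[0,0,0.025,0],[0,0,0.025,0],[0,0,0.025,0]]'
python3 -m handwheel '[[0,0,0.004,0],[0,0,0.008,0],[0,0,0.012,0],[0,0,0.012,0]]'
```

```text
time: 10.38
position: [0.6237, -0.1378, 0.1008]
tool_rot: [1.0, 0.0, -0.0, -0.0]
ft_force: [0.2, -0.5, -1.2]
grip_width: 0.0295
grip_force: 25.0
time: 10.72
position: [0.6236, -0.1378, 0.0971]
tool_rot: [1.0, 0.0, -0.0, -0.0]
ft_force: [0.7, -0.4, -1.0]
grip_width: 0.029
grip_force: 25.0
```

No lateral force so far. I'll continue in millimetre steps until contact.

```bash
python3 -m handwheel '[[0,0,0.003,0],[0,0,0.006,0],[0,0,0.006,0],[0,0,0.006,0]]'
python3 -m handwheel '[[0,0,0.002,0],[0,0,0.004,0],[0,0,0.004,0],[0,0,0.004,0]]'
python3 - <<'E'
from h import *
a=vision.camera("side"); print(robot.get_obs()["ft_force"])
for d in vision.outline_of("side","jar"): print("jar",d["conf"],d["point"])
f=a["frame"][:,:,::-1]
cv2.imwrite("pics/j3.png",cv2.resize(f[210:350,360:480],(480,560),interpolation=2))
E
```

```text
time: 11.05
position: [0.6238, -0.1379, 0.0955]
tool_rot: [1.0, 0.0, -0.0, -0.0]
ft_force: [-0.3, 0.6, -1.4]
grip_width: 0.0294
grip_force: 25.0
time: 11.38
position: [0.6239, -0.1379, 0.0951]
tool_rot: [1.0, 0.0, 0.0, 0.0]
ft_force: [-1.7, 0.6, 4.6]
grip_width: 0.0295
grip_force: 25.0
[-1.88924203  0.32281122  5.72858343]
jar 0.81 [286.2, 202.5]
jar 0.58 [321.3, 411.6]
```

Contact came at TCP z=0.095, the fully-home height, with about 6 N and almost no side force. Releasing and lifting clear.

```bash
python3 -m handwheel '[[0,0,0,0],[0,0,0,0],[0,0,0,0],[0,0,0,0],[0,0,0,0],[0,0,0,0]]' 60
python3 -m handwheel '[[0,0,-0.03,0],[0,0,-0.08,0],[0,0,-0.15,0],[0,0,-0.25,0],[0,0,-0.35,0],[0,0,-0.45,0],[0,0,-0.5,0],[0,0,-0.5,0]]'
python3 -m handwheel '[[-0.4,0.7,0,0],[-0.4,0.7,0,0],[-0.4,0.7,0,0],[-0.4,0.7,0,0],[-0.4,0.7,0,0],[-0.4,0.7,0,0],[-0.4,0.7,0,0],[-0.4,0.7,0,0],[-0.4,0.7,0,0],[-0.4,0.7,0,0]]'
python3 - <<'E'
from h import *
a=vision.camera("side")["frame"][:,:,::-1]; t=vision.camera("top")["frame"][:,:,::-1]
cv2.imwrite("pics/end.png",np.hstack([cv2.resize(a[90:390,160:500],(425,375)),cv2.resize(t[130:330,150:350],(375,375)) if 0 else cv2.resize(t[110:310,270:470],(375,375))]))
E
```

```text
time: 11.98
position: [0.6238, -0.1379, 0.0941]
tool_rot: [1.0, 0.0, -0.0, -0.0]
ft_force: [0.5, -0.4, 0.6]
grip_width: 0.0513
grip_force: 0.0
time: 12.65
position: [0.6267, -0.139, 0.2501]
tool_rot: [1.0, 0.0, 0.005, 0.002]
ft_force: [-0.1, 0.2, 0.4]
grip_width: 0.0523
grip_force: 0.0
time: 13.48
position: [0.5042, -0.3465, 0.2437]
tool_rot: [1.0, 0.001, -0.0, -0.001]
ft_force: [0.6, 0.1, 0.5]
grip_width: 0.0526
grip_force: 0.0
```

View pics/end.png

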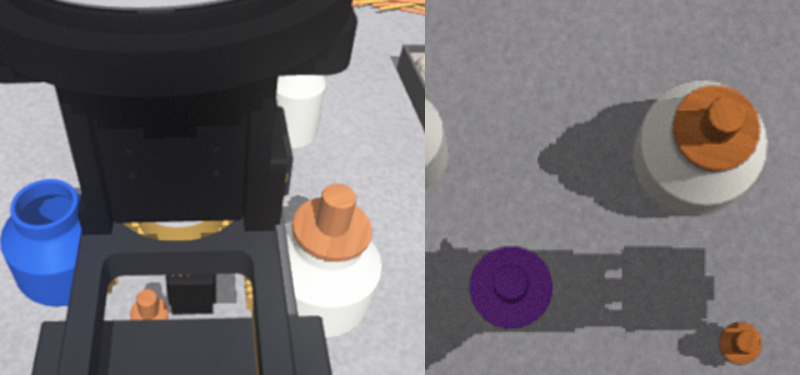

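The stopper sits upright with its collar level on the white jar's rim (left panel (335,215), right panel (715,127)). The small stopper and the purple one are undisturbed, and the arm is clear.

```bash
python3 -c "
from rig import job
print(job.hand_in())"
```

```text
the job is handed in; nothing more can be done
None
```

The larger wooden stopper is upright and fully home in the white flux jar, released only after its collar touched the rim, and the job was handed in at about 13.5 s of robot time; no verdict came back.

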